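# Hang a coated circuit board on the bent drying rod

## Task

The freshly coated circuit board with the steel ring hanger stands in the slotted rack. Lift it out by the hanger's upright tab, thread the ring over the free end of the bent drying rod, slide it round both corners right up against the post, and leave it hanging there still. Leave the other two boards in their slots and the other things on the bench where they are.

Things in the scene. Friction and masses are not known exactly. Their poses are not given: they have to be found in the camera images.
- hanger_grip (a point): grip point on the hanger's grey plastic tab, 20 wide (x) x 8 mm thick (y): pinch it here. The tab's flat top is 21 mm above this point, the ring's top rim 24 mm below it; it is 43 mm above the ring's centre and 126 mm above the board's lower edge, all on one vertical line. Axes as for the hanger: z up, x along the width, y through the ring's hole
- hanger_ring (a point): centre of the hanger's steel ring: inner diameter 26, outer 38, 8 mm long along its y axis; same axes as hanger_grip. The board's lower edge is 83 mm below
- rack: fixed black slotted board rack, 84 (x) x 110 (y) x 57 mm high, origin at the centre of its underside. Three slots across it at y = -34, 0 and 34 mm, each holding one board upright, 45 mm deep: lift a board straight up by 50 mm or more to clear. Which slot holds the hanger varies; the boards' normals are along the rack's y
- stand: fixed drying stand: black drip tray 160 (x) x 280 (y) x 15 mm high, origin at the centre of its underside on the bench, z up. A square post (25 x 25 mm, top 180 mm above the bench) stands at its x = 45, y = 112.5 mm and carries one end of a level round steel rod, 8 mm thick, centre line 170 mm above the bench. Axes of all rod points are the stand's
- rod_tip (a point): free end of the rod's centre line (the rounded tip stands out 4 mm more), at (-45, -135) mm in the stand's axes. The rod is bent in plan like a Z: from here straight along the stand's +y to corner 1, slanting at 55 degrees to corner 2, then along +y to the post. Only the post holds it; nothing but the tray is below
- rod_leg1 (a point): mid-point of the rod's first straight, between the free end and corner 1
- rod_corner1 (a point): corner 1, at (-45, -45) mm in the stand's axes: where the centre lines of first and second straight cross. Corners are rounded, over 16 mm either side
- rod_leg2 (a point): mid-point of the rod's second (slanting) straight, between the corners
- rod_corner2 (a point): corner 2, at (45, 18) mm in the stand's axes: where the centre lines of second and third straight cross
- rod_stop (a point): point at (45, 100) mm in the stand's axes where the rod's centre line enters the post's flat face, the stop. A ring pushed home has its centre 4 mm before this point; let go, it hangs with its centre 9 mm below the rod's centre line
- board_a_mid (a point): bystander: centre of a bare board 64 x 55 x 3.2 mm without hanger, in another slot of the rack
- board_b_mid (a point): bystander: centre of the second such board, in the remaining slot
- tape: bystander: roll of paper tape lying flat, 90 mm across, 26 mm high, origin under its centre
- spool: bystander: grey solder spool, 56 mm across, 48 mm high, origin under its centre
- jar: bystander: small amber flux jar, 48 mm across, 55 mm high, origin under its centre
- driver: bystander: screwdriver lying down, 170 mm long
- meter: bystander: black hand-held meter lying flat, 80 x 150 x 42 mm, origin under its centre
- parts_box: bystander: clear divided parts box, 120 x 160 x 50 mm, origin under its centre
- transformer: bystander: small transformer, about 50 x 42 x 36 mm, origin under its centre
- hanger: hanger with coated board, one loose rigid piece of about 90 g, upright in a rack slot at the start. From the bottom: green board 64 wide (x) x 55 high (z) x 3.2 mm thick (y) with parts out to 7.5 mm, steel clip, steel ring on edge, grey tab on top; 147 mm high in all. Origin at the middle of the board's lower edge. A half turn about z looks the same
Mind the look-alikes: they are no part of the job. There is more than one size of the hanger; the job needs the smallest.

How it is judged (in metres and radians):
On the way, in this order (a step that is already met when the one before it is completed fails the run):
1. the ring is threaded on the rod's first straight (distance between hanger_ring and rod_leg1 below 0.02 m), for 0.05 s.
2. the ring has been slid round corner 1 onto the slanting straight (distance between hanger_ring and rod_leg2 below 0.02 m), for 0.05 s.
At the end, for the whole second after the job is handed in: The ring hangs on the rod's last straight with no more than 6 mm between it and the post (ring centre within 10 mm of the post's face, within 8 mm sideways of the rod, 2 to 18 mm below the rod's centre line), the hanger upright within 0.2 rad and at rest (under 0.03 m/s and 0.5 rad/s), let go (y of hanger_ring in the frame of stand between 0.09 and 0.1 m and x of hanger_ring in the frame of stand between 0.037 and 0.053 m and z of hanger_ring in the frame of stand between 0.152 and 0.168 m and angle between hanger_ring's own z axis and vertical below 0.2 rad and linear speed of hanger below 0.03 m/s and angular speed of hanger below 0.5 rad/s); the robot touches nothing.
It fails at once if one of the two other boards is moved by more than 20 mm (distance of any of board_a_mid, board_b_mid from where it was at the start of the episode above 0.02 m).
It fails at once if another thing on the bench is moved by more than 30 mm (distance of any of tape, spool, jar, driver, meter, parts_box, transformer from where it was at the start of the episode above 0.03 m).
It also fails if it takes over 58 s, if anything falls off the work surface, if the arm or the gripper's body presses on something with over 40 N, if the wrist force passes 120 N, or if a joint passes its speed limit or range.

## Robot

A 6-joint arm with a two-finger parallel gripper is mounted at the origin on the work surface. World frame = base frame: x ahead of the robot, y to its left, z up, the work surface at z = 0. Lengths are in mm, angles in degrees, forces in N, time in s.
With the tool pointing down it reaches from about 300 to 850 mm from the base axis. Payload 4.2 kg.
Tool frame: the origin (TCP) lies at the very end of the fingers, on their centre line; the grasp point (between the pads) lies 19 mm behind it (env.grip_depth is the distance from the TCP to the grasp point, in mm); z points along the fingers, y is the line along which they close (so a half turn about z gives the same grasp; the last joint's range is limited). The gripper opens to 91 mm and grips with 3 to 60 N. Pads are 32 mm wide; open, the fingers measure 118 mm over their backs; the gripper's body (76 mm by 178 mm) begins 60 mm behind the grasp point.
Start: joints at [71.448, 18.312, 89.639, -0, 72.044, -1.146], TCP at [172.013, 548.685, 213.976] pointing down, gripper open.
Joint ranges: [-177.97, 177.97], [-48.28, 115.42], [12.27, 149.76], [-77.06, 257.06], [2.81, 150.46], [-146.56, 146.56]. Speed limits (degrees/s): [147.25, 147.25, 180, 180, 180, 180].

## Interface

Orientations are given as [roll, pitch, yaw] about the fixed x, y, z axes, in that order (R = Rz(yaw) Ry(pitch) Rx(roll)).
In Python, from workcell import env, cams gives the robot as it stands.
- The arm moves only by the tool apply_moves, never from a script. Its argument "deltas" is a list of rows, each a list of 5 numbers: the shift along the tool's x, y, z in m, then the turn about the tool's z in rad, then the opening, from -1 (shut) to 1 (fully open), so that 0 is half open. In form: [[tx, ty, tz, roll, gripper], ...]. A call has 1 to 5 rows; each row is the pose to reach, as a shift and turn from the pose commanded when the call began, along the tool's axes at that moment; what a row does not reach only later rows make up. A row lasts 1/10 s, in which the tool goes at most 50 mm and 8.59 degrees, less where a joint would pass 70% of its speed; a pose out of reach is approached as far as the arm can. A call with a gripper value outside its range is refused whole. The fingers move at their own pace and stop on an object; "grip_force" is the grip in N (left out, the last holds). Time passes only in rows, so rows that repeat a pose let the fingers close. It gives the time, the measured TCP pose, the force, the opening and the grip force at its end, in the units of the state.
- env.state(): the state, without advancing time (a new reading comes with each control period).
- cams.grab_frame(name): name is "scene" or "top"; returns the picture (400x640x3 uint8, blue, green, red); there is no depth.
- cams.get_calibration(name): a dict with "mtx" (3x3 intrinsics, pixels), "eye" and "attitude" of the camera in the world. Camera axes: x right, y down, z forward; pixel columns grow to the right and rows downward; lengths in mm; the calibration is good to about 2 mm. A picture is of the moment at which its call begins. get_calibration takes no time and is no camera call.
- env.job_done(): hands the job in; it is judged then, once.
The state is a dict: "time_s": time; "qpos": joint angles; "qvel": joint speeds; "effort": joint torques, N m; "ee_pos": TCP position; "ee_rot": TCP orientation; "force": force on the tool from outside, world axes, zero at the start; "torque": the same for the moment, N m; "gripper_width": finger opening in mm; "gripper_force": force on a finger pad.
Only numpy, scipy, OpenCV 4.12 (cv2) and the standard library are available. Lean on these libraries where they do the work, as an engineer would, in place of code of your own. Each camera call takes 0.05 s, during which the arm holds its last target. There are 200 camera calls.

## Working session

There is one attempt and no reset: what is moved stays moved. The work goes in short steps, Python scripts to look and compute and a tool call to move; the robot and the scene stay as the last step left them, time stands still between calls to the robot, and variables do not carry over. Pictures are saved under pics/ and viewed, at most 11 in all, crops included, and the job is handed in when it is done.

Besides the shell and the picture viewer there is one more tool, called after ">>>" as name(argument=value, ...) on one line, values as JSON. apply_moves: Moves the arm, as the interface text tells. Its arguments: {"type":"object","properties":{"deltas":{"type":"array"},"grip_force":{"type":"number"}},"required":["deltas"]}

```bash
ls; mkdir -p pics; python3 - <<'E'
from workcell import env,cams
import cv2
for n in("scene","top"):
    cv2.imwrite(f"pics/{n}0.png",cams.grab_frame(n)); print(n,cams.get_calibration(n))
print(env.state(),env.grip_depth)
E
```

```text
pics
scene {'mtx': array([[374.52489739,   0.        , 321.15089771],
       [  0.        , 374.52489739, 198.10928789],
       [  0.        ,   0.        ,   1.        ]]), 'eye': array([1175.6779673 , -720.73894534,  765.62615181]), 'attitude': array([-123.18630752,   -1.43634378,   38.85072506])}
top {'mtx': array([[417.35206532,   0.        , 319.76430886],
       [  0.        , 417.35206532, 202.89193354],
       [  0.        ,   0.        ,   1.        ]]), 'eye': array([ 456.65930588,   19.62763049, 1672.57788507]), 'attitude': array([-176.30214332,    0.50999777,  -89.27209975])}
{'time_s': 0.1, 'qpos': array([ 7.14483523e+01,  1.83460670e+01,  8.96990699e+01, -1.11687900e-03,
        7.20443589e+01, -1.14409218e+00]), 'qvel': array([-0.06603075, -0.07064884, -0.14370234, -0.10330825,  0.05695684,
       -0.08033246]), 'effort': array([-1.47997125e-03, -4.13338709e+01, -2.32506055e+01,  7.27252266e-02,
        4.22203413e-02, -5.28374767e-05]), 'ee_pos': array([171.86406045, 548.2387886 , 213.22586427]), 'ee_rot': array([-1.79910501e+02, -7.25217633e-04,  1.62592789e+02]), 'force': array([ 0.02559581,  0.00983629, -0.2577706 ]), 'torque': array([ 0.03169917, -0.00470137, -0.02113824]), 'gripper_force': 0.0, 'gripper_width': 90.61849260193748} 18.8
```

View pics/scene0.png

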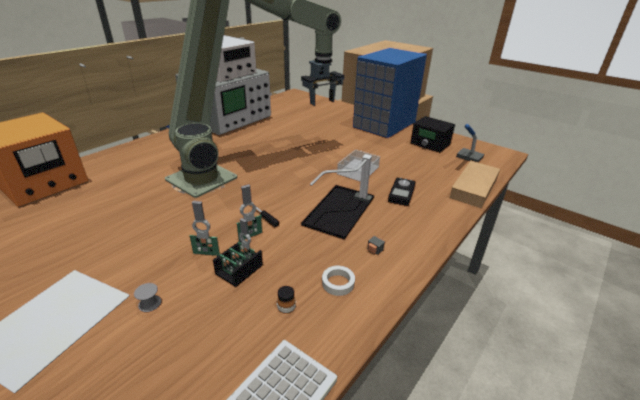

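View pics/top0.png

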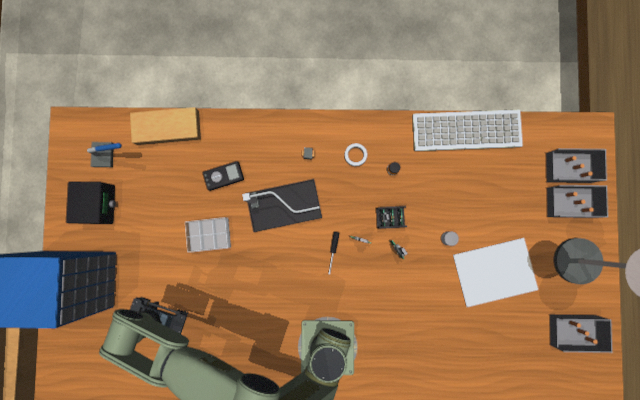

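The scene picture shows the rack near (238,262), with a hanger in it at about (245,240). Two larger look-alikes stand behind it at (203,230) and (248,212), and the stand is at (340,200). In the top picture the rack is at (391,217) and the stand at (285,205), with the rod tip near (319,209).

```bash
python3 - <<'E'
import cv2,numpy as np
s=cv2.imread("pics/scene0.png");t=cv2.imread("pics/top0.png")
def c(im,x,y,w,h,W,H): return cv2.resize(im[y:y+h,x:x+w],(W,H),interpolation=cv2.INTER_CUBIC)
a=np.vstack([np.hstack([c(s,180,180,100,110,400,440),]),])
b=c(t,340,190,80,88,400,440)
cv2.imwrite("pics/c1.png",np.hstack([a,b]))
a=c(s,295,145,100,100,400,400); b=c(t,235,170,100,75,400,300)
cv2.imwrite("pics/c2.png",np.hstack([a,np.vstack([b,np.zeros((100,400,3),np.uint8)])]))
E
```

```text
(no output)
```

View pics/c1.png

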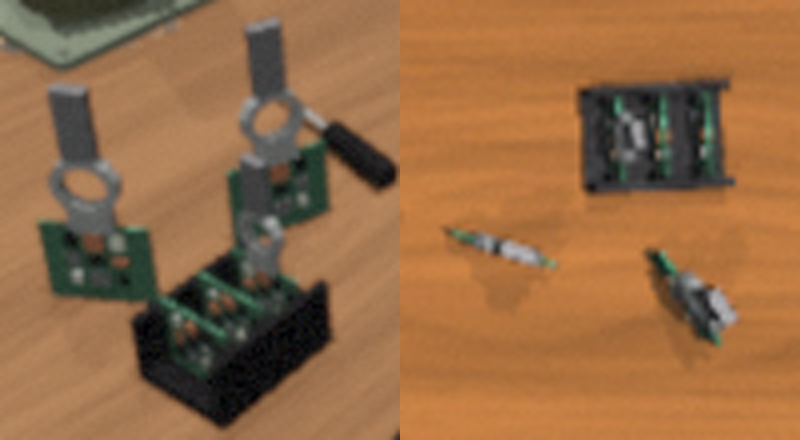

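View pics/c2.png

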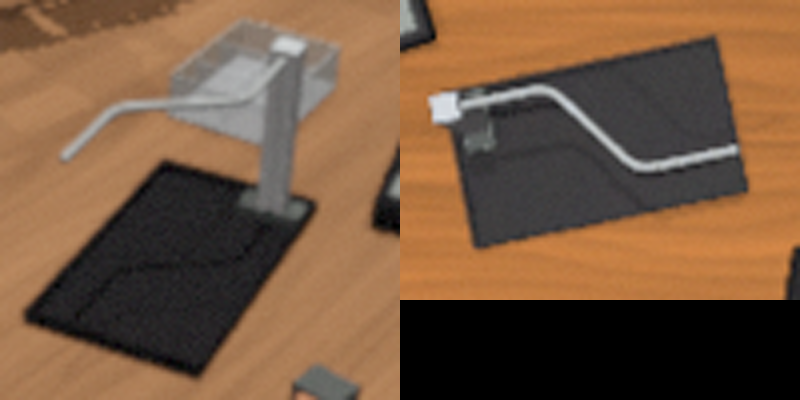

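The rack's leftmost slot (+y) holds the small hanger. In the scene picture its tab top is near (244,219), and in the top picture near (386,216). The rod tip is at top (319.5,207.5) and the post top at (246,196.5). Next I'll compute positions.

```bash
cat > h.py <<'E'
from workcell import env,cams
import cv2,numpy as np
from scipy.spatial.transform import Rotation as Ro
C={}
for n in("scene","top"):
    k=cams.get_calibration(n);C[n]=(k["mtx"],k["eye"],Ro.from_euler("xyz",k["attitude"],degrees=True).as_matrix())
def ray(n,p):
    K,e,R=C[n];d=R@np.linalg.solve(K,[p[0],p[1],1]);return e,d/np.linalg.norm(d)
def onz(n,p,z): e,d=ray(n,p);return e+d*(z-e[2])/d[2]
def proj(n,X):
    K,e,R=C[n];v=K@(R.T@(np.asarray(X,float)-e));return v[:2]/v[2]
def tri(p,q):
    A=0;b=0
    for n,x in(("scene",p),("top",q)):
        e,d=ray(n,x);M=np.eye(3)-np.outer(d,d);A=A+M;b=b+M@e
    return np.linalg.solve(A,b)
E
python3 - <<'E'
from h import *
from scipy.optimize import least_squares
np.set_printoptions(precision=1,suppress=True)
t=lambda x,y:np.array([235+(x-400)/4-.4,170+y/4-.4])
s=lambda x,y:np.array([295+x/4-.4,145+y/4-.4])
obs=[("top",t(715,37),(80,-140,15)),("top",t(747,189),(-80,-140,15)),("top",t(475,247),(-80,140,15)),
("top",t(739,150),(-45,-139,170)),("top",t(445,107),(45,112.5,180)),
("scene",s(66,156),(-45,-139,170)),("scene",s(290,46),(45,112.5,180)),
("scene",s(165,162),(-80,140,15)),("scene",s(26,316),(-80,-140,15)),("scene",s(198,376),(80,-140,15)),("scene",s(315,205),(80,140,15))]
def w(q,X):
    c,d=np.cos(q[2]),np.sin(q[2]);return np.array([q[0]+c*X[0]-d*X[1],q[1]+d*X[0]+c*X[1],X[2]])
f=lambda q:np.concatenate([proj(n,w(q,X))-p for n,p,X in obs])
r=least_squares(f,[500,140,.15],loss="soft_l1",x_scale=[1,1,.01]);print("stand",r.x[:2],np.degrees(r.x[2]));print(f(r.x).reshape(-1,2))
# tab top
print("tab",tri(s(0,0)*0+[180+255/4-.4,180+160/4-.4],[340+(634-400)/5-.4,190+132/5-.4]))
# rack dark mask top
im=cv2.imread("pics/top0.png");m=(im.max(2)<75).astype(np.uint8);m[:, :370]=0;m[:,412:]=0;m[:200]=0;m[235:]=0
m=cv2.morphologyEx(m,cv2.MORPH_CLOSE,np.ones((9,9)));rc=cv2.minAreaRect(cv2.findNonZero(m));print(rc)
print([onz("top",p,57) for p in cv2.boxPoints(rc)])
# green fits
hsv=cv2.cvtColor(im,cv2.COLOR_BGR2HSV);g=cv2.inRange(hsv,(45,60,30),(90,255,255))
n,l,st,ce=cv2.connectedComponentsWithStats(g)
for i in range(1,n):
    x,y=ce[i]
    if 375<x<410 and 200<y<235 and st[i,4]>4:
        p=np.argwhere(l==i)[:,::-1];P=np.array([onz("top",a,67)[:2] for a in p]);print(st[i,4],P.mean(0),cv2.fitLine(P.astype(np.float32),1,0,.01,.01).ravel()[:2])
E
```

```text
stand [556.3 180.7] 12.39167163879376
[[ 0.4 -1.2]
 [ 0.5 -0. ]
 [-0.6 -0.2]
 [ 0.1 -1.1]
 [-0.  -0.8]
 [-1.   0.9]
 [-0.3 -0.4]
 [-0.6 -1.2]
 [-0.9 -1.7]
 [ 0.2 -2.4]
 [ 0.8 -1.3]]
tab [ 510.2 -207.4  156.5]
((390.87615966796875, 217.14161682128906), (20.62088966369629, 29.002283096313477), 86.18592071533203)
[array([ 544.4, -181.5,   57. ]), array([ 553.2, -293.4,   57. ]), array([ 473.8, -298.6,   57. ]), array([ 465. , -187.2,   57. ])]
11 [ 533.3 -207.3] [ 0.7 -0.7]
18 [ 524.7 -242.9] [1. 0.]
19 [ 526.9 -276.6] [1. 0.]
10 [ 489.  -277.8] [0.9 0.4]
5 [ 483.6 -210. ] [0.7 0.7]
6 [ 486.3 -244.8] [ 0.9 -0.4]
```

```bash
cat > go.py <<'E'
import sys
from h import *
s=env.state();x,y,z,yaw=map(float,sys.argv[1:5])
R=Ro.from_euler("xyz",s["ee_rot"],degrees=True).as_matrix()
d=R.T@(np.array([x,y,z])-s["ee_pos"]);a=-((yaw-s["ee_rot"][2]+180)%360-180)
print("delta m",d.round(1)/1000,"roll",round(np.radians(a),3),"len",np.linalg.norm(d).round(),"rows",max(np.linalg.norm(d)/50,abs(a)/8.59).round(1))
print("t",s["time_s"],s["ee_pos"].round(1),s["ee_rot"].round(1),"F",s["force"].round(1),"w",round(s["gripper_width"],1),"j",s["qpos"].round(0))
E
python3 go.py 509 -207 300 184.5
```

```text
delta m [-0.5476 -0.6199 -0.0858] roll -0.382 len 832.0 rows 16.6
t 0.1 [171.9 548.2 213.2] [-179.9   -0.   162.6] F [ 0.   0.  -0.3] w 90.6 j [71. 18. 90. -0. 72. -1.]
```

>>> apply_moves(deltas=[[-0.02, -0.02, -0.02, 0, 1], [-0.05, -0.055, -0.04, 0, 1], [-0.08, -0.09, -0.06, 0, 1], [-0.11, -0.125, -0.08, 0, 1], [-0.14, -0.16, -0.086, 0, 1]])

```text
time_s: 0.6
ee_pos: [258.5, 353.1, 301.7]
ee_rot: [179.8, 0.1, 162.6]
force: [0.9, -0.3, 0.8]
gripper_width: 91.2
gripper_force: 0.0
```

>>> apply_moves(deltas=[[-0.03, -0.034, 0, 0, 1], [-0.06, -0.068, 0, 0, 1], [-0.09, -0.102, 0, 0, 1], [-0.12, -0.136, 0, 0, 1], [-0.15, -0.17, 0, 0, 1]])

```text
time_s: 1.1
ee_pos: [350.1, 145.3, 299.8]
ee_rot: [180.0, 0.0, 162.6]
force: [0.8, 0.6, -0.1]
gripper_width: 91.3
gripper_force: 0.0
```

>>> apply_moves(deltas=[[-0.03, -0.034, 0, 0, 1], [-0.06, -0.068, 0, 0, 1], [-0.09, -0.102, 0, 0, 1], [-0.12, -0.136, 0, 0, 1], [-0.15, -0.17, 0, 0, 1]])

```text
time_s: 1.6
ee_pos: [442.4, -61.9, 299.7]
ee_rot: [180.0, -0.0, 162.6]
force: [0.5, -0.4, 0.4]
gripper_width: 91.1
gripper_force: 0.0
```

```bash
python3 go.py 509 -207 200 184.5
```

```text
delta m [-0.107  -0.1185  0.0996] roll -0.383 len 188.0 rows 3.8
t 1.6 [442.4 -61.9 299.7] [180.   -0.  162.6] F [ 0.5 -0.4  0.4] w 91.1 j [ -9.   4.  96.   0.  80. -82.]
```

>>> apply_moves(deltas=[[-0.03, -0.03, 0, -0.09, 0], [-0.06, -0.06, 0, -0.18, 0], [-0.09, -0.09, 0.02, -0.28, 0], [-0.107, -0.118, 0.05, -0.383, 0], [-0.107, -0.118, 0.085, -0.383, 0]])

```text
time_s: 2.1
ee_pos: [510.5, -208.6, 213.7]
ee_rot: [-179.9, 0.1, -175.6]
force: [0.0, 0.2, 0.7]
gripper_width: 53.9
gripper_force: 0.0
```

```bash
python3 go.py 509 -207 126 184.5; python3 - <<'E'
from h import *
f=cams.grab_frame("scene")[150:290,170:310];t=cams.grab_frame("top")[170:270,330:430]
cv2.imwrite("pics/d.png",np.hstack([cv2.resize(f,(500,500)),cv2.resize(t,(300,500))]))
E
```

```text
delta m [0.0015 0.0019 0.0877] roll -0.001 len 88.0 rows 1.8
t 2.1 [ 510.5 -208.6  213.7] [-1.799e+02  1.000e-01 -1.756e+02] F [0.  0.2 0.7] w 53.9 j [ -23.   16.   93.   -0.   71. -118.]
```

View pics/d.png

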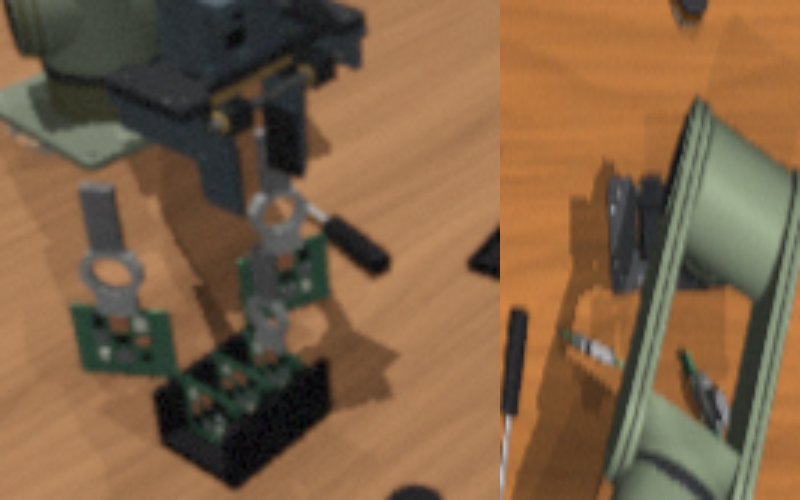

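The fingertips, at crop (227,210) and (290,170), straddle the point directly above the tab at (262,248). I'll descend and grip.

>>> apply_moves(deltas=[[0.001, 0.002, 0.03, 0, 0], [0.001, 0.002, 0.06, 0, 0], [0.001, 0.002, 0.08, 0, 0], [0.001, 0.002, 0.087, 0, 0], [0.001, 0.002, 0.087, 0, -0.4]])

```text
time_s: 2.7
ee_pos: [508.2, -202.3, 128.5]
ee_rot: [180.0, 0.0, -175.4]
force: [0.6, -0.1, 0.7]
gripper_width: 40.4
gripper_force: 0.0
```

>>> apply_moves(deltas=[[0, 0, 0, 0, -0.7], [0, 0, 0, 0, -0.8], [0, 0, 0, 0, -0.9], [0, 0, 0, 0, -1], [0, 0, 0, 0, -1]], grip_force=20)

```text
time_s: 3.2
ee_pos: [508.9, -206.1, 129.2]
ee_rot: [-179.6, 0.1, -175.4]
force: [-0.7, -8.7, 0.1]
gripper_width: 8.2
gripper_force: 19.9
```

>>> apply_moves(deltas=[[0, -0.003, 0, 0, -1], [0, -0.003, -0.003, 0, -1], [0, -0.003, -0.006, 0, -1], [0, -0.003, -0.006, 0, -1]], grip_force=30)

```text
time_s: 3.6
ee_pos: [508.7, -207.7, 134.6]
ee_rot: [-179.8, 0.1, -175.4]
force: [-0.0, -5.5, -0.4]
gripper_width: 8.0
gripper_force: 29.9
```

>>> apply_moves(deltas=[[0, -0.002, -0.006, 0, -1], [0, -0.003, -0.016, 0, -1], [0, -0.003, -0.026, 0, -1], [0, -0.003, -0.036, 0, -1], [0, -0.003, -0.046, 0, -1]])

```text
time_s: 4.1
ee_pos: [508.4, -207.9, 181.2]
ee_rot: [179.9, 0.0, -175.5]
force: [0.0, 0.1, -0.5]
gripper_width: 7.8
gripper_force: 30.0
```

>>> apply_moves(deltas=[[0, 0, -0.01, 0, -1], [0, 0, -0.02, 0, -1], [0, 0, -0.03, 0, -1], [0, 0, -0.06, 0, -1], [0, 0, -0.1, 0, -1]])

```text
time_s: 4.6
ee_pos: [507.3, -207.9, 279.6]
ee_rot: [179.8, -0.2, -175.5]
force: [0.7, 0.0, -0.6]
gripper_width: 8.0
gripper_force: 30.0
```

```bash
python3 go.py 552 -15 230 192.4
```

```text
delta m [-0.0601  0.1886  0.0499] roll -0.137 len 204.0 rows 4.1
t 4.6 [ 507.3 -207.9  279.6] [ 179.8   -0.2 -175.5] F [ 0.7  0.  -0.6] w 8.0 j [ -24.   14.   86.    0.   80. -118.]
```

>>> apply_moves(deltas=[[-0.006, 0.02, 0.0, -0.03, -1], [-0.018, 0.06, 0.01, -0.06, -1], [-0.033, 0.105, 0.025, -0.09, -1], [-0.048, 0.15, 0.04, -0.12, -1], [-0.055, 0.173, 0.046, -0.137, -1]])

```text
time_s: 5.1
ee_pos: [549.1, -28.4, 232.9]
ee_rot: [179.9, -0.1, -167.4]
force: [0.7, 0.2, -0.3]
gripper_width: 8.0
gripper_force: 30.0
```

>>> apply_moves(deltas=[[-0.004, 0.01, 0.004, 0, -1], [-0.005, 0.015, 0.014, 0, -1], [-0.005, 0.015, 0.024, 0, -1], [-0.005, 0.015, 0.024, 0, -1]])

```text
time_s: 5.5
ee_pos: [550.0, -17.3, 208.3]
ee_rot: [180.0, -0.2, -167.7]
force: [-0.6, -0.0, -0.7]
gripper_width: 7.7
gripper_force: 30.0
```

```bash
python3 go.py 552 -10 206 192.4; python3 - <<'E'
from h import *
S=cams.grab_frame("scene");T=cams.grab_frame("top")
cv2.imwrite("pics/s1.png",S);cv2.imwrite("pics/t1.png",T)
p=env.state()["ee_pos"];print(proj("scene",p-[0,0,34]),proj("top",p))
f=S[110:260,230:380];t=T[170:270,235:360]
cv2.imwrite("pics/e.png",np.hstack([cv2.resize(f,(450,450),interpolation=2),np.vstack([cv2.resize(t,(350,280),interpolation=2),np.zeros((170,350,3),np.uint8)])]))
E
```

```text
delta m [-0.0036  0.0067  0.0023] roll -0.002 len 8.0 rows 0.2
t 5.5 [550.  -17.3 208.3] [ 180.    -0.2 -167.7] F [-0.6 -0.  -0.7] w 7.7 j [  -3.   16.   93.   -0.   71. -105.]
[300.8671963  190.74231538] [334.33950153 203.0835986 ]
```

View pics/e.png

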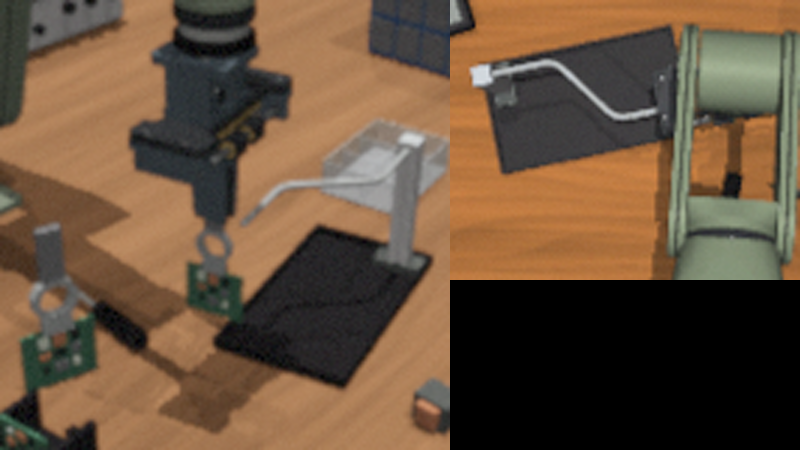

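The ring centre appears at scene (301,190.4), within 0.4 px of what I predicted from the TCP. The rod tip is at about (311.4,184). I'll refine the stand pose from the rod's centreline.

```bash
cat > rod.py <<'E'
from h import *
from scipy.optimize import least_squares
from scipy.ndimage import map_coordinates
np.set_printoptions(precision=2,suppress=True)
def w(q,X):
    c,d=np.cos(q[2]),np.sin(q[2]);return np.array([q[0]+c*X[0]-d*X[1],q[1]+d*X[0]+c*X[1],X[2]])
A=np.array([-45,-135,170.]);B=np.array([-45,-45,170.]);D=np.array([45,18,170.]);E=np.array([45,100,170.])
segs=[("1",A,B,.05,.75),("2",B,D,.25,.75),("3",D,E,.3,.8)]
imgs={n:cv2.imread(f"pics/{n}0.png").min(2).astype(float) for n in("scene","top")}
q=np.array([556.3,180.7,np.radians(12.4)])
for it in range(3):
    obs=[]
    for n in imgs:
        for k,P,Q,a,b in segs:
            if n=="scene" and k=="3":continue
            for u in np.linspace(a,b,9):
                X=P+u*(Q-P);p=proj(n,w(q,X));e=proj(n,w(q,X+(Q-P)*.01))-p;e/=np.linalg.norm(e);nn=np.array([-e[1],e[0]])
                o=np.linspace(-4,4,33);pts=p[:,None]+nn[:,None]*o
                v=map_coordinates(imgs[n],[pts[1],pts[0]],order=1);v=np.clip(v-(v.min()+v.max())/2,0,None)
                obs.append((n,k,X,nn,p+nn*(v@o)/v.sum()))
    # known calibration slop: per-camera pixel shift for scene
    f=lambda q:np.array([(proj(n,w(q,X))-m)@nn for n,k,X,nn,m in obs])
    r=least_squares(f,q,x_scale=[1,1,.01],loss="soft_l1");q=r.x
print(q[:2],np.degrees(q[2]));F=f(q)
for n in imgs:
    for k in "123":
        z=[(a,o[3]) for a,o in zip(F,obs) if o[0]==n and o[1]==k]
        if z:print(n,k,np.array([a for a,_ in z]),z[0][1])
print("tip proj",proj("scene",w(q,[-45,-139,170])),proj("top",w(q,[-45,-139,170])))
E
python3 rod.py
```

```text
[554.01 181.33] 12.729435708869426
scene 1 [-0.07 -0.08 -0.15 -0.19 -0.17 -0.21 -0.16 -0.15 -0.15] [0.7  0.71]
scene 2 [ 0.13  0.11  0.09  0.   -0.49 -0.5   0.08  0.16  1.29] [0.05 1.  ]
top 1 [0.14 0.16 0.08 0.13 0.14 0.14 0.13 0.1  0.17] [-0.21 -0.98]
top 2 [-0.01 -0.02 -0.   -0.01 -0.06  0.   -0.06 -0.07 -0.03] [ 0.68 -0.73]
top 3 [ 0.1  -0.03 -0.    0.07  0.04 -0.04  0.07 -0.03 -0.17] [-0.21 -0.98]
tip proj [309.84 184.26] [319.28 206.44]
```

```bash
cat > plan.py <<'E'
# plan.py ztcp s1 s2 ... : arc positions from the tip (mm) -> rows
import sys
from h import *
np.set_printoptions(precision=4,suppress=True)
Q=np.array([554.0,181.3]);Y=12.73
c,s_=np.cos(np.radians(Y)),np.sin(np.radians(Y));M=np.array([[c,-s_],[s_,c]])
K=np.array([[-45,-335],[-45,-135],[-45,-61],[-43.9,-53.2],[-41.5,-46.8],[-37.5,-40.8],[-31.9,-35.8],[31.9,8.8],[37.5,13.8],[41.5,19.8],[43.9,26.2],[45,34],[45,120]],float)
H=np.array([0,0,0,14,27.5,41,55,55,41,27.5,14,0,0.])
L=np.r_[0,np.cumsum(np.linalg.norm(np.diff(K,axis=0),axis=1))]-200
def at(s):
    return np.array([np.interp(s,L,K[:,0]),np.interp(s,L,K[:,1])]),np.interp(s,L,H)
st=env.state();R=Ro.from_euler("xyz",st["ee_rot"],degrees=True).as_matrix()
me=M.T@(st["ee_pos"][:2]-Q);print("t",st["time_s"],"now stand",me.round(1),"z",st["ee_pos"][2].round(1),"head",round((Y+180-st["ee_rot"][2]+180)%360-180,1),"F",st["force"].round(1))
if len(sys.argv)>2:
  z=float(sys.argv[1])
  for s in map(float,sys.argv[2:]):
    p,h=at(s);d=R.T@(np.r_[Q+M@p,z]-st["ee_pos"])/1000
    a=-((Y+180-h-st["ee_rot"][2]+180)%360-180)
    print(s,(p).round(0),[*d.round(3),round(np.radians(a),3),-1])
print("L",L.round(0))
E
python3 plan.py 203 -35 -30 -25 -25 -25
```

```text
t 5.6 now stand [ -46.7 -193.1] z 209.8 head 0.4 F [ 0.6 -0.5 -0.6]
-35.0 [ -45. -170.] [np.float64(-0.002), np.float64(0.023), np.float64(0.007), np.float64(-0.008), -1]
-30.0 [ -45. -165.] [np.float64(-0.002), np.float64(0.028), np.float64(0.007), np.float64(-0.008), -1]
-25.0 [ -45. -160.] [np.float64(-0.001), np.float64(0.033), np.float64(0.007), np.float64(-0.008), -1]
-25.0 [ -45. -160.] [np.float64(-0.001), np.float64(0.033), np.float64(0.007), np.float64(-0.008), -1]
-25.0 [ -45. -160.] [np.float64(-0.001), np.float64(0.033), np.float64(0.007), np.float64(-0.008), -1]
L [-200.    0.   74.   82.   89.   96.  103.  181.  189.  196.  203.  211.
  297.]
```

>>> apply_moves(deltas=[[-0.001, 0.01, 0.007, -0.008, -1], [-0.002, 0.023, 0.007, -0.008, -1], [-0.002, 0.033, 0.007, -0.008, -1], [-0.002, 0.033, 0.007, -0.008, -1]])

```text
time_s: 6.0
ee_pos: [545.8, 18.1, 203.2]
ee_rot: [180.0, 0.0, -167.0]
force: [0.5, -0.9, -1.0]
gripper_width: 7.8
gripper_force: 30.0
```

```bash
python3 plan.py 203 -15 -5 5 15 25; python3 - <<'E'
from h import *
S=cams.grab_frame("scene");cv2.imwrite("pics/s2.png",S)
p=env.state()["ee_pos"];print(proj("scene",p-[0,0,34]))
cv2.imwrite("pics/f.png",cv2.resize(S[150:220,280:370],(720,560),interpolation=2))
E
```

```text
t 6.0 now stand [ -44.  -157.4] z 203.2 head -0.2 F [ 0.5 -0.9 -1. ]
-15.0 [ -45. -150.] [np.float64(0.001), np.float64(0.007), np.float64(0.0), np.float64(0.004), -1]
-5.0 [ -45. -140.] [np.float64(0.001), np.float64(0.017), np.float64(0.0), np.float64(0.004), -1]
5.0 [ -45. -130.] [np.float64(0.001), np.float64(0.027), np.float64(0.0), np.float64(0.004), -1]
15.0 [ -45. -120.] [np.float64(0.001), np.float64(0.037), np.float64(0.0), np.float64(0.004), -1]
25.0 [ -45. -110.] [np.float64(0.001), np.float64(0.047), np.float64(0.0), np.float64(0.004), -1]
L [-200.    0.   74.   82.   89.   96.  103.  181.  189.  196.  203.  211.
  297.]
[307.23518283 187.42718738]
```

View pics/f.png

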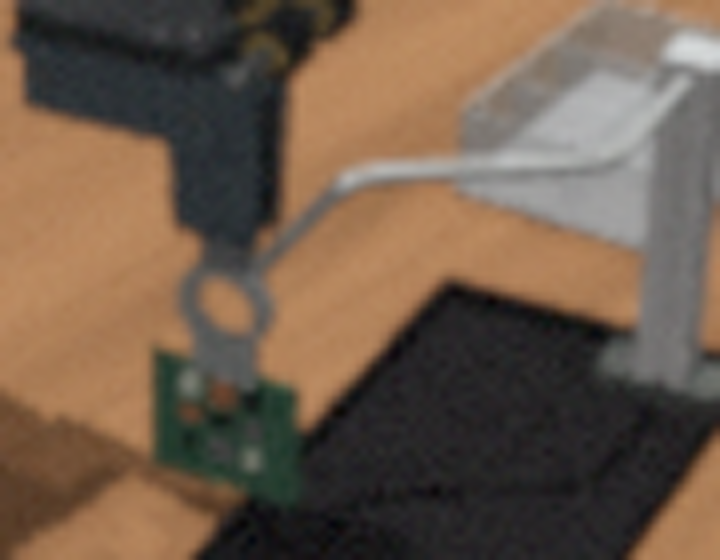

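The ring centre, at crop (227,303), lies on the extension of the rod's first straight to within about 2 mm, so I'll thread it.

>>> apply_moves(deltas=[[0.001, 0.009, 0, 0, -1], [0.001, 0.018, 0, 0, -1], [0.001, 0.027, 0, 0, -1], [0.001, 0.037, 0, 0, -1], [0.001, 0.047, 0, 0, -1]])

```text
time_s: 6.55
ee_pos: [534.4, 63.0, 203.0]
ee_rot: [180.0, 0.0, -167.1]
force: [-0.1, -0.7, -0.5]
gripper_width: 8.1
gripper_force: 30.0
```

```bash
python3 plan.py 203 35 45 55 65 70; python3 - <<'E'
from h import *
S=cams.grab_frame("scene");cv2.imwrite("pics/s3.png",S)
cv2.imwrite("pics/g.png",cv2.resize(S[150:220,280:370],(720,560),interpolation=2))
E
```

```text
t 6.55 now stand [ -45.2 -111.1] z 203.0 head -0.1 F [-0.1 -0.7 -0.5]
35.0 [ -45. -100.] [np.float64(-0.0), np.float64(0.011), np.float64(-0.0), np.float64(0.002), -1]
45.0 [-45. -90.] [np.float64(-0.0), np.float64(0.021), np.float64(-0.0), np.float64(0.002), -1]
55.0 [-45. -80.] [np.float64(-0.0), np.float64(0.031), np.float64(-0.0), np.float64(0.002), -1]
65.0 [-45. -70.] [np.float64(-0.0), np.float64(0.041), np.float64(-0.0), np.float64(0.002), -1]
70.0 [-45. -65.] [np.float64(-0.0), np.float64(0.046), np.float64(-0.0), np.float64(0.002), -1]
L [-200.    0.   74.   82.   89.   96.  103.  181.  189.  196.  203.  211.
  297.]
```

View pics/g.png

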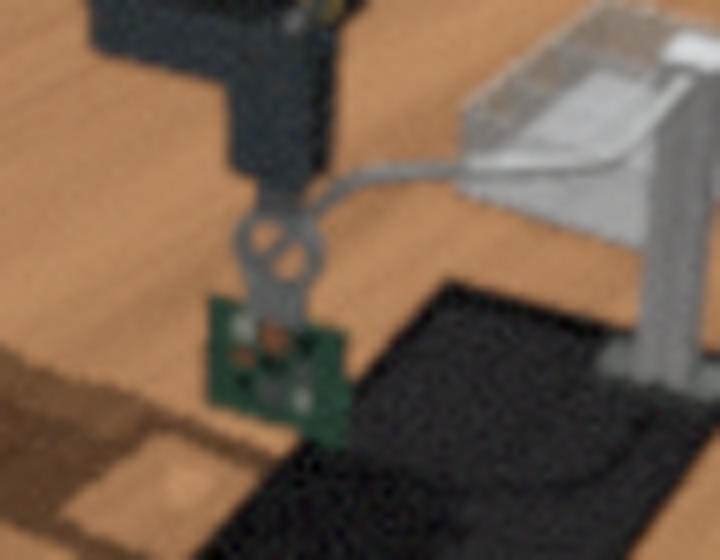

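The ring is threaded: the rod crosses the hole centrally at crop (280,250). I'll slide on to corner 1.

>>> apply_moves(deltas=[[0, 0.01, 0, 0, -1], [0, 0.02, 0, 0, -1], [0, 0.03, 0, 0, -1], [0, 0.04, 0, 0, -1], [0, 0.046, 0, 0, -1]])

```text
time_s: 7.1
ee_pos: [524.1, 108.0, 202.9]
ee_rot: [180.0, -0.0, -167.1]
force: [-0.4, 0.8, -1.1]
gripper_width: 7.7
gripper_force: 30.0
```

```bash
python3 plan.py 203 74 78 82 85.5 89
```

```text
t 7.1 now stand [-45.3 -65. ] z 202.9 head -0.2 F [-0.4  0.8 -1.1]
74.0 [-45. -61.] [np.float64(-0.0), np.float64(0.004), np.float64(-0.0), np.float64(0.003), -1]
78.0 [-44. -57.] [np.float64(-0.001), np.float64(0.008), np.float64(-0.0), np.float64(0.127), -1]
82.0 [-44. -53.] [np.float64(-0.001), np.float64(0.012), np.float64(-0.0), np.float64(0.251), -1]
85.5 [-43. -50.] [np.float64(-0.003), np.float64(0.015), np.float64(-0.0), np.float64(0.372), -1]
89.0 [-41. -47.] [np.float64(-0.004), np.float64(0.018), np.float64(-0.0), np.float64(0.492), -1]
L [-200.    0.   74.   82.   89.   96.  103.  181.  189.  196.  203.  211.
  297.]
```

>>> apply_moves(deltas=[[0, 0.004, 0, 0.02, -1], [-0.001, 0.008, 0, 0.13, -1], [-0.001, 0.012, 0, 0.25, -1], [-0.003, 0.015, 0, 0.37, -1], [-0.004, 0.018, 0, 0.49, -1]])

```text
time_s: 7.6
ee_pos: [524.4, 125.5, 202.9]
ee_rot: [-180.0, 0.0, 164.4]
force: [-0.2, -0.7, 0.0]
gripper_width: 7.6
gripper_force: 30.0
```

```bash
python3 plan.py 203 92.5 96 99.5 103 108
```

```text
t 7.6 now stand [-41.1 -47.9] z 202.9 head 28.3 F [-0.2 -0.7  0. ]
92.5 [-39. -44.] [np.float64(0.0), np.float64(0.005), np.float64(-0.0), np.float64(0.11), -1]
96.0 [-37. -41.] [np.float64(0.0), np.float64(0.008), np.float64(-0.0), np.float64(0.224), -1]
99.5 [-35. -38.] [np.float64(-0.001), np.float64(0.011), np.float64(-0.0), np.float64(0.338), -1]
103.0 [-32. -36.] [np.float64(-0.002), np.float64(0.015), np.float64(-0.0), np.float64(0.452), -1]
108.0 [-28. -33.] [np.float64(-0.004), np.float64(0.019), np.float64(-0.0), np.float64(0.466), -1]
L [-200.    0.   74.   82.   89.   96.  103.  181.  189.  196.  203.  211.
  297.]
```

>>> apply_moves(deltas=[[0, 0.005, 0, 0.11, -1], [0, 0.008, 0, 0.22, -1], [-0.001, 0.011, 0, 0.34, -1], [-0.002, 0.015, 0, 0.45, -1], [-0.004, 0.019, 0, 0.465, -1]])

```text
time_s: 8.1
ee_pos: [533.3, 142.8, 203.0]
ee_rot: [-180.0, 0.0, 138.1]
force: [-0.6, 0.0, -0.4]
gripper_width: 7.4
gripper_force: 30.0
```

```bash
python3 plan.py 203 118 128 138 148 158; python3 - <<'E'
from h import *
S=cams.grab_frame("scene");cv2.imwrite("pics/s4.png",S)
cv2.imwrite("pics/i.png",cv2.resize(S[150:220,280:370],(720,560),interpolation=2))
E
```

```text
t 8.1 now stand [-28.7 -33. ] z 203.0 head 54.7 F [-0.6  0.  -0.4]
118.0 [-20. -27.] [np.float64(-0.001), np.float64(0.01), np.float64(-0.0), np.float64(0.006), -1]
128.0 [-12. -22.] [np.float64(-0.001), np.float64(0.02), np.float64(-0.0), np.float64(0.006), -1]
138.0 [ -4. -16.] [np.float64(-0.001), np.float64(0.03), np.float64(-0.0), np.float64(0.006), -1]
148.0 [  5. -10.] [np.float64(-0.001), np.float64(0.04), np.float64(-0.0), np.float64(0.006), -1]
158.0 [13. -5.] [np.float64(-0.001), np.float64(0.05), np.float64(-0.0), np.float64(0.006), -1]
L [-200.    0.   74.   82.   89.   96.  103.  181.  189.  196.  203.  211.
  297.]
```

View pics/i.png

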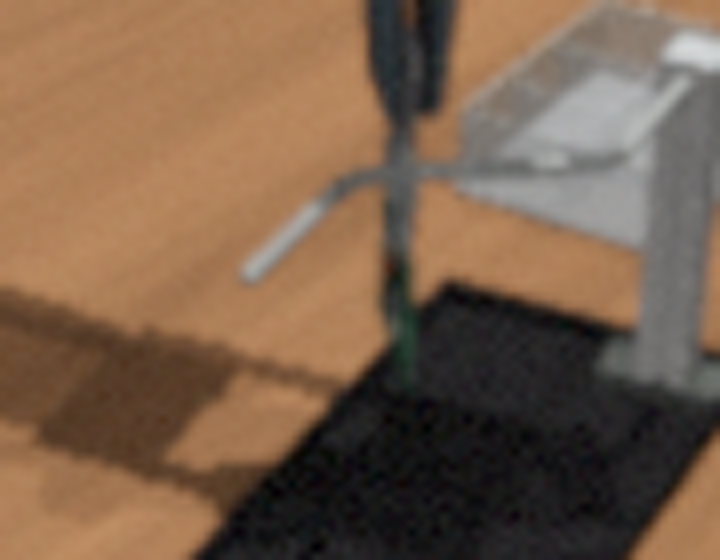

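The ring is on the slanting straight, seen edge-on at crop (402,175), and the forces are low. I'll continue along it.

>>> apply_moves(deltas=[[0, 0.009, 0, 0.006, -1], [-0.001, 0.02, 0, 0.006, -1], [-0.001, 0.03, 0, 0.006, -1], [-0.001, 0.04, 0, 0.006, -1], [-0.001, 0.05, 0, 0.006, -1]])

```text
time_s: 8.65
ee_pos: [568.0, 180.0, 202.8]
ee_rot: [-180.0, -0.0, 137.8]
force: [-0.5, -1.0, -1.1]
gripper_width: 8.1
gripper_force: 30.0
```

```bash
python3 plan.py 203 168 178 182 185 189
```

```text
t 8.65 now stand [13.3 -4.3] z 202.8 head 54.9 F [-0.5 -1.  -1.1]
168.0 [21.  1.] [np.float64(0.0), np.float64(0.009), np.float64(-0.0), np.float64(0.001), -1]
178.0 [29.  7.] [np.float64(0.0), np.float64(0.019), np.float64(-0.0), np.float64(0.001), -1]
182.0 [32.  9.] [np.float64(0.0), np.float64(0.023), np.float64(-0.0), np.float64(-0.022), -1]
185.0 [35. 11.] [np.float64(0.001), np.float64(0.026), np.float64(-0.0), np.float64(-0.12), -1]
189.0 [38. 14.] [np.float64(0.001), np.float64(0.03), np.float64(-0.0), np.float64(-0.25), -1]
L [-200.    0.   74.   82.   89.   96.  103.  181.  189.  196.  203.  211.
  297.]
```

>>> apply_moves(deltas=[[0, 0.009, 0, 0, -1], [0, 0.019, 0, 0, -1], [0, 0.023, 0, -0.02, -1], [0.001, 0.026, 0, -0.12, -1], [0.001, 0.03, 0, -0.25, -1]])

```text
time_s: 9.15
ee_pos: [586.7, 202.3, 202.9]
ee_rot: [-180.0, -0.0, 152.4]
force: [-0.1, -0.6, -0.7]
gripper_width: 8.1
gripper_force: 30.0
```

```bash
python3 plan.py 203 192.5 196 199.5 203 207
```

```text
t 9.15 now stand [36.5 13.2] z 202.9 head 40.3 F [-0.1 -0.6 -0.7]
192.5 [40. 17.] [np.float64(0.0), np.float64(0.005), np.float64(-0.0), np.float64(-0.109), -1]
196.0 [42. 20.] [np.float64(0.0), np.float64(0.008), np.float64(-0.0), np.float64(-0.224), -1]
199.5 [43. 23.] [np.float64(0.002), np.float64(0.012), np.float64(-0.0), np.float64(-0.344), -1]
203.0 [44. 26.] [np.float64(0.003), np.float64(0.015), np.float64(-0.0), np.float64(-0.464), -1]
207.0 [44. 30.] [np.float64(0.005), np.float64(0.018), np.float64(-0.0), np.float64(-0.588), -1]
L [-200.    0.   74.   82.   89.   96.  103.  181.  189.  196.  203.  211.
  297.]
```

>>> apply_moves(deltas=[[0, 0.005, 0, -0.11, -1], [0, 0.008, 0, -0.22, -1], [0.002, 0.012, 0, -0.34, -1], [0.003, 0.015, 0, -0.46, -1], [0.005, 0.018, 0, -0.59, -1]])

```text
time_s: 9.65
ee_pos: [590.8, 220.4, 202.9]
ee_rot: [-180.0, -0.0, -173.8]
force: [-0.4, 0.6, -0.5]
gripper_width: 8.2
gripper_force: 30.0
```

```bash
python3 plan.py 203 211 218 228 238 248
```

```text
t 9.65 now stand [44.5 30.1] z 202.9 head 6.5 F [-0.4  0.6 -0.5]
211.0 [45. 34.] [np.float64(-0.0), np.float64(0.004), np.float64(-0.0), np.float64(-0.113), -1]
218.0 [45. 41.] [np.float64(0.001), np.float64(0.011), np.float64(-0.0), np.float64(-0.113), -1]
228.0 [45. 51.] [np.float64(0.002), np.float64(0.021), np.float64(-0.0), np.float64(-0.113), -1]
238.0 [45. 61.] [np.float64(0.003), np.float64(0.031), np.float64(-0.0), np.float64(-0.113), -1]
248.0 [45. 71.] [np.float64(0.004), np.float64(0.041), np.float64(-0.0), np.float64(-0.113), -1]
L [-200.    0.   74.   82.   89.   96.  103.  181.  189.  196.  203.  211.
  297.]
```

>>> apply_moves(deltas=[[0, 0.004, 0, -0.113, -1], [0.001, 0.011, 0, -0.113, -1], [0.002, 0.021, 0, -0.113, -1], [0.003, 0.031, 0, -0.113, -1], [0.004, 0.041, 0, -0.113, -1]])

```text
time_s: 10.15
ee_pos: [582.3, 261.7, 203.0]
ee_rot: [180.0, 0.0, -167.6]
force: [-0.5, -0.4, -1.1]
gripper_width: 7.8
gripper_force: 30.0
```

```bash
python3 plan.py 203 254 260 266 269 269
```

```text
t 10.15 now stand [45.3 72.2] z 203.0 head 0.4 F [-0.5 -0.4 -1.1]
254.0 [45. 77.] [np.float64(0.0), np.float64(0.005), np.float64(-0.0), np.float64(-0.007), -1]
260.0 [45. 83.] [np.float64(0.0), np.float64(0.011), np.float64(-0.0), np.float64(-0.007), -1]
266.0 [45. 89.] [np.float64(0.0), np.float64(0.017), np.float64(-0.0), np.float64(-0.007), -1]
269.0 [45. 92.] [np.float64(0.0), np.float64(0.02), np.float64(-0.0), np.float64(-0.007), -1]
269.0 [45. 92.] [np.float64(0.0), np.float64(0.02), np.float64(-0.0), np.float64(-0.007), -1]
L [-200.    0.   74.   82.   89.   96.  103.  181.  189.  196.  203.  211.
  297.]
```

>>> apply_moves(deltas=[[0, 0.005, 0, -0.007, -1], [0, 0.011, 0, -0.007, -1], [0, 0.015, 0, -0.007, -1], [0, 0.018, 0, -0.007, -1], [0, 0.018, 0, -0.007, -1]])

```text
time_s: 10.65
ee_pos: [578.6, 278.5, 202.9]
ee_rot: [180.0, -0.0, -167.2]
force: [-0.1, 0.1, -0.1]
gripper_width: 8.3
gripper_force: 30.0
```

>>> apply_moves(deltas=[[0, 0.001, 0.001, 0, -1], [0, 0.002, 0.002, 0, -1], [0, 0.003, 0.003, 0, -1], [0, 0.003, 0.003, 0, -1]])

```text
time_s: 11.05
ee_pos: [577.9, 281.2, 199.7]
ee_rot: [-180.0, -0.0, -167.2]
force: [-0.0, -0.8, -1.3]
gripper_width: 7.9
gripper_force: 30.0
```

>>> apply_moves(deltas=[[0, 0.001, 0.001, 0, -1], [0, 0.002, 0.002, 0, -1], [0, 0.003, 0.003, 0, -1], [0, 0.003, 0.003, 0, -1]])

```text
time_s: 11.45
ee_pos: [577.2, 284.3, 196.7]
ee_rot: [180.0, -0.0, -167.2]
force: [0.2, 0.0, -1.5]
gripper_width: 7.9
gripper_force: 30.0
```

```bash
python3 plan.py; python3 - <<'E'
from h import *
S=cams.grab_frame("scene");cv2.imwrite("pics/s5.png",S)
cv2.imwrite("pics/k.png",cv2.resize(S[130:200,310:400],(720,560),interpolation=2))
p=env.state()["ee_pos"];print(proj("scene",p-[0,0,34]))
E
```

```text
t 11.45 now stand [45.3 95.3] z 196.7 head -0.1 F [ 0.2  0.  -1.5]
L [-200.    0.   74.   82.   89.   96.  103.  181.  189.  196.  203.  211.
  297.]
[364.09203489 161.81683938]
```

View pics/k.png

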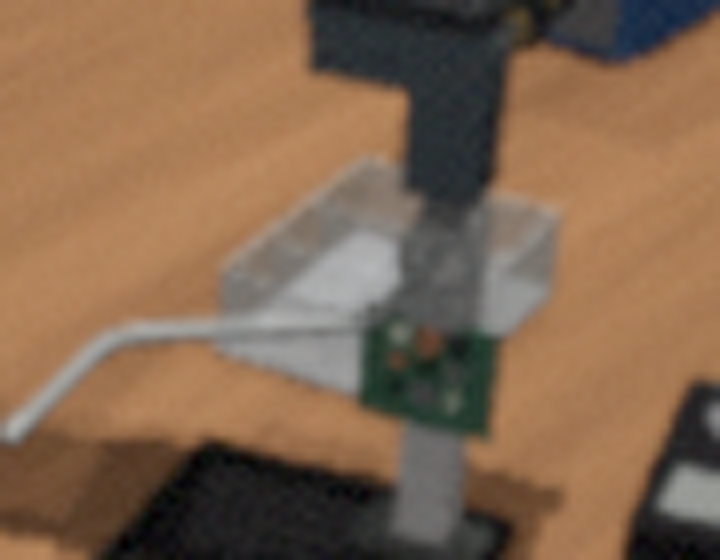

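The hanger is on the last straight in front of the post, with no contact force yet. I'll push gently until it touches.

>>> apply_moves(deltas=[[0, 0.001, 0, 0, -1], [0, 0.002, 0, 0, -1], [0, 0.002, 0, 0, -1]])

```text
time_s: 11.8
ee_pos: [577.1, 285.2, 197.0]
ee_rot: [-179.9, 0.0, -167.2]
force: [1.4, -3.3, -0.9]
gripper_width: 7.9
gripper_force: 30.0
```

>>> apply_moves(deltas=[[0, 0.001, 0, 0, -1], [0, 0.002, 0, 0, -1], [0, 0.002, 0, 0, -1]])

```text
time_s: 12.1
ee_pos: [577.1, 285.3, 197.0]
ee_rot: [-179.7, -0.0, -167.2]
force: [1.4, -7.9, 0.0]
gripper_width: 7.6
gripper_force: 30.0
```

The ring touches the post. I'll ease the pressure and lower it onto the rod.

>>> apply_moves(deltas=[[0, -0.002, 0, 0, -1], [0, -0.003, 0.001, 0, -1], [0, -0.003, 0.002, 0, -1], [0, -0.003, 0.002, 0, -1]])

```text
time_s: 12.5
ee_pos: [577.3, 285.2, 195.1]
ee_rot: [-180.0, 0.0, -167.2]
force: [0.8, -2.6, 1.2]
gripper_width: 7.9
gripper_force: 30.0
```

>>> apply_moves(deltas=[[0, 0, 0.001, 0, -1], [0, 0, 0.002, 0, -1], [0, 0, 0.002, 0, -1]])

```text
time_s: 12.8
ee_pos: [577.3, 285.2, 194.9]
ee_rot: [180.0, 0.1, -167.2]
force: [-0.3, -3.9, 8.7]
gripper_width: 7.6
gripper_force: 30.0
```

>>> apply_moves(deltas=[[0, -0.001, -0.001, 0, -1], [0, -0.001, -0.002, 0, -1], [0, -0.001, -0.002, 0, -1]], grip_force=5)

```text
time_s: 13.1
ee_pos: [577.4, 284.9, 195.0]
ee_rot: [179.9, 0.0, -167.2]
force: [0.4, -0.4, 2.7]
gripper_width: 8.3
gripper_force: 5.0
```

>>> apply_moves(deltas=[[0, 0, 0, 0, -0.9], [0, 0, 0, 0, -0.8], [0, 0, 0, 0, -0.7], [0, 0, 0, 0, -0.5], [0, 0, 0, 0, -0.3]])

```text
time_s: 13.6
ee_pos: [577.2, 284.1, 194.7]
ee_rot: [-180.0, -0.0, -167.2]
force: [-1.0, -0.1, 0.3]
gripper_width: 26.9
gripper_force: 0.0
```

>>> apply_moves(deltas=[[0, 0, 0, 0, -0.3], [0, 0, 0, 0, -0.3], [0, 0, 0, 0, -0.3], [0, 0, 0, 0, -0.3], [0, 0, 0, 0, -0.3]])

```text
time_s: 14.1
ee_pos: [577.3, 284.1, 195.0]
ee_rot: [180.0, 0.0, -167.2]
force: [0.3, 0.7, -0.9]
gripper_width: 31.6
gripper_force: 0.0
```

>>> apply_moves(deltas=[[0, 0, -0.01, 0, -0.3], [0, 0, -0.02, 0, -0.3], [0, 0, -0.035, 0, -0.3], [0, 0, -0.055, 0, -0.3], [0, 0, -0.085, 0, -0.3]])

```text
time_s: 14.6
ee_pos: [576.8, 283.9, 280.5]
ee_rot: [-180.0, -0.1, -167.2]
force: [0.9, -0.1, -0.4]
gripper_width: 32.1
gripper_force: 0.0
```

>>> apply_moves(deltas=[[0, 0, -0.03, 0, -0.3], [0, 0, -0.06, 0, -0.3], [0, 0, -0.06, 0, -0.3], [0, 0, -0.06, 0, -0.3], [0, 0, -0.06, 0, -0.3]])

```text
time_s: 15.1
ee_pos: [576.9, 283.9, 338.9]
ee_rot: [-180.0, -0.1, -167.2]
force: [-0.0, 0.2, -0.8]
gripper_width: 32.0
gripper_force: 0.0
```

```bash
python3 - <<'E'
from h import *
S=cams.grab_frame("scene");cv2.imwrite("pics/s6.png",S)
cv2.imwrite("pics/m.png",cv2.resize(S[130:200,310:400],(720,560),interpolation=2))
# predicted ring centre at home
print(proj("scene",[577.3,285.2,161]))
import time;A=S
for i in range(6):B=cams.grab_frame("scene")
print("motion",np.abs(A[130:200,340:400].astype(int)-B[130:200,340:400]).max(),env.state()["time_s"])
E
```

```text
[364.21380917 162.18972427]
motion 26 15.45
```

View pics/m.png

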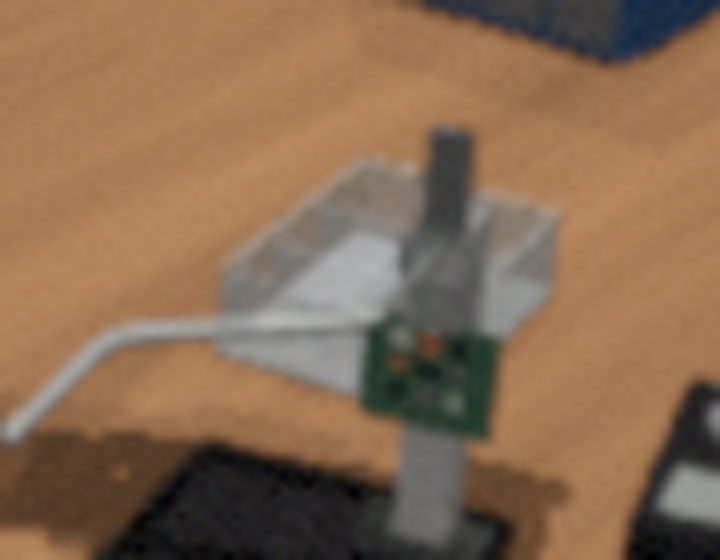

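The hanger hangs upright against the post: tab at crop (450,180), board at (430,380), the same place as when it was held. I'll let it settle, check that it's still, and hand in.

>>> apply_moves(deltas=[[0, 0, -0.01, 0, -0.3], [0, 0, -0.01, 0, -0.3], [0, 0, -0.01, 0, -0.3], [0, 0, -0.01, 0, -0.3], [0, 0, -0.01, 0, -0.3]])

```text
time_s: 15.95
ee_pos: [577.3, 284.1, 349.8]
ee_rot: [-180.0, -0.0, -167.2]
force: [-0.4, 0.3, -0.2]
gripper_width: 32.0
gripper_force: 0.0
```

>>> apply_moves(deltas=[[0, 0, 0, 0, -0.3], [0, 0, 0, 0, -0.3], [0, 0, 0, 0, -0.3], [0, 0, 0, 0, -0.3], [0, 0, 0, 0, -0.3]])

```text
time_s: 16.45
ee_pos: [577.3, 284.1, 350.0]
ee_rot: [180.0, 0.0, -167.2]
force: [0.2, -0.0, -0.7]
gripper_width: 32.0
gripper_force: 0.0
```

```bash
python3 - <<'E'
from h import *
S=[cams.grab_frame("scene").astype(int) for _ in range(5)]
d=lambda a,b,r:round(np.abs(a-b)[r].mean(),2)
r=np.s_[140:190,350:375];o=np.s_[200:230,250:290]
old=cv2.imread("pics/s6.png").astype(int)
print(d(S[0],S[4],r),d(S[0],S[4],o),d(old,S[4],r),d(old,S[4],o))
if d(S[0],S[4],r)<1.6*d(S[0],S[4],o)+.5: print(env.job_done(),env.state()["time_s"])
E
```

```text
1.84 2.1 1.79 2.19
the job is handed in; nothing more can be done
the job is handed in; nothing more can be done
```

The job is handed in at about 17 s: the hanger's ring went over the rod tip and round both corners, and it now hangs upright and still against the post; the verdict was not shown.

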